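# Load a sample can into the code reader

### The job

Have the code on the paint sample can with the orange patch read: stand that can upright in the middle of the reader's white carriage, turned so that its orange patch squarely faces the scanner window, and slide the carriage (can on it) fully home under the head by its red post. The carriage has to be drawn out first to make room. Keep the can upright, set it down gently, and leave the other cans, bottles, jar, tin and tools where they stand.

Things in the scene. Friction and masses are not known exactly. Their poses are not given: they have to be found in the camera images.
- can_orange: the can to load: white upright cylinder, 60 mm diameter, 105 mm tall, 0.2 to 0.45 kg. An orange patch with black bars covers 80 degrees of its side; an orange stripe on the lid runs from the centre to the rim above the patch. Origin: centre of the underside; x axis: towards the patch's middle; z: up. Starts in any of the carton's four places, turned any way
- code_patch (a point): middle of the orange patch, on the can's side 30 mm from its axis and 52 mm above its underside
- reader: fixed reader. Origin: on the bench below the can's home place; y axis: towards the window (carriage draws out to -y). Grey head 124 mm wide overhangs home from y = -75 mm, underside 175 mm, top 250 mm high; block and column behind end at y = 147 mm. Yellow cheeks 66 mm high (y -85 to -10 mm) leave a 92 mm gap centred on x = 0. Rails 24 mm high at x = +-53 mm reach y = -230 mm
- scanner_window (a point): middle of the scanner window, the upright dark glass on the black scanner block at the inner end of the reader; 67 mm beyond the home place of the can's centre, 72 mm above the bench
- carriage (a joint): how far the carriage is drawn out, m: 0 = fully home under the head, 0.17 = fully out at its stop. Stays where it is left, slides with about 2 N
- carriage_pad (a point): centre of the top of the carriage's white pad (80 by 86 mm, flat, 22 mm above the bench), which carries the can. Axes as those of the reader
- carriage_post (a point): on the axis of the red upright post, 20 mm diameter, by which the carriage is moved, 165 mm from the pad's centre on the -y side; the point is 75 mm above the bench, the post's top 100 mm, its foot on a 36 mm wide bar 22 mm high
- carton: fixed cut-down carton that holds four cans two by two, places 86 mm apart; 186 by 186 mm, walls 30 mm high and 5 mm thick, floor 5 mm thick. Origin: centre of the underside, x and y along its sides
- can_blue: another can of the same size and kind in the carton, with a blue patch; leave it. Origin: centre of the underside
- can_green: another can of the same size and kind in the carton, with a green patch; leave it. Origin: centre of the underside
- can_black: another can of the same size and kind in the carton, with a black patch; leave it. Origin: centre of the underside
- thinner: upright white bottle with a yellow label and red cap, 64 mm diameter, 200 mm tall; leave it. Origin: centre of the underside
- colorant: upright blue bottle with black cap, 64 mm diameter, 170 mm tall; leave it. Origin: centre of the underside
- jar: upright amber jar with white lid, 64 mm diameter, 85 mm tall; leave it. Origin: centre of the underside
- tin: upright steel tin with a yellow label, 64 mm diameter, 90 mm tall; leave it. Origin: centre of the underside
- mallet: lying mallet, 260 mm long along its x axis, head 90 mm wide at the +x end, 26 mm thick; origin midway, underneath; leave it
- brush: lying flat brush, 200 mm long along its x axis, 42 mm wide, 20 mm thick; origin midway, underneath; leave it

How it is judged:
By the outcome, as a careful person would: the job done as asked, in the order asked, and still so for the second after the job is handed in, with the robot touching nothing.
It also fails if it takes over 70 s, if anything falls off the work surface, if the arm or the gripper's body presses on something with over 40 N, if the wrist force passes 120 N, or if a joint passes its speed limit or range.

### The arm

A 6-joint arm with a two-finger parallel gripper is mounted at the origin on the work surface. World frame = base frame: x ahead of the robot, y to its left, z up, the work surface at z = 0. Lengths are in m, angles in rad, forces in N, time in s.
With the tool pointing down it reaches from about 0.275 to 1 m from the base axis. Payload 8.4 kg.
Tool frame: the origin (TCP) lies on the centre line of the jaws, within the pads' length; the fingertips stand 17 mm ahead of it and the grasp point (between the pads) lies 2 mm behind it (bot.tcp_to_tips is the z of the fingertips in the tool frame, in m); z points along the fingers, y is the line along which they close (so a half turn about z gives the same grasp; the last joint's range is limited). The gripper opens to 85 mm and grips with 20 to 120 N. Pads are 22 mm wide; open, the fingers measure 114 mm over their backs; the gripper's body (76 mm by 85 mm) begins 54 mm behind the grasp point. The pads swing forward as they close: fully open they stand 13 mm farther back than shut.
Start: joints at [-1.114, 0.353, 1.633, -0, 1.155, -0.002], TCP at [0.277, -0.56, 0.248] pointing down, gripper open.
Joint ranges: [-2.63, 2.63], [-0.92, 2.1], [0.06, 2.66], [-1.3, 4.44], [0, 2.69], [-3.02, 3.02]. Speed limits (rad/s): [2.22, 2.22, 2.79, 3.14, 3.14, 3.14].

### API

Orientations are given as a unit quaternion [x, y, z, w].
In Python, from workcell import bot, hand, kinematics, get_obs, vision, hand_in gives the robot as it stands. The module is installed in compiled form; this text tells all that it offers. Calls block until the motion is done:
- bot.reach(position, orientation): joint-space move of the TCP to a pose.
- bot.servo_line(position, ori=None, velocity=0.15): straight line of the TCP; ori=None keeps the orientation; velocity is the mean speed in m/s.
- bot.goto_joints(angles): joint-space move.
- hand.move_gripper(opening, strength=None): finger opening in m; strength is the grip in N (None keeps the last); returns when the fingers have stopped.
- bot.dwell(seconds).
- kinematics.solve_ik(position, orientation): joint angles nearest the present ones, or None.
- get_obs(): the state.
- vision.read_camera(name): name is "side" or "top" or "wrist"; returns a dict with "frame" (400x640x3 uint8, red, green, blue), "intrinsics" (3x3 intrinsics, pixels), "dist" ([k1, k2, p1, p2, k3] as OpenCV has them; the pictures are not rectified), "view" (4x4, takes a point from world to camera coordinates). Camera axes: x right, y down, z forward; pixel columns grow to the right and rows downward; lengths in m; the calibration is good to about 2 mm. A picture is of the moment at which its call begins. There is no depth.
A pose or a line that the arm cannot do raises bot.IKError and nothing moves.
- hand_in(): hands the job in; it is judged then, once.
The state is a dict: "time_s": time; "joint_pos": joint angles; "joint_vel": joint speeds; "joint_efforts": joint torques, N m; "position": TCP position; "orientation": TCP orientation; "wrist_force": force on the tool from outside, world axes, zero at the start; "ft_torque": the same for the moment, N m; "gripper_width": finger opening in m; "grip_force": force on a finger pad.
Only numpy, scipy, OpenCV 4.12 (cv2) and the standard library are available. Lean on these libraries where they do the work, as an engineer would, in place of code of your own. Each camera call takes 0.05 s, during which the arm holds its last target. There are 200 camera calls.

## Working session

There is one attempt and no reset: what is moved stays moved. The work goes in short steps, each a Python script; the robot and the scene stay as the last script left them, time stands still between calls to the robot, and variables do not carry over. Pictures are saved under pics/ and viewed, at most 12 in all, crops included, and the job is handed in when it is done.

```bash
mkdir -p pics
cat > h.py <<'E'
import numpy as np, cv2
from workcell import bot, hand, kinematics, get_obs, vision, hand_in
def cam(n):
    c=vision.read_camera(n); return c
def save(n,f): cv2.imwrite('pics/'+n,f[...,::-1])
def ray(c,uv):
    K=np.array(c['intrinsics'],float);d=np.array(c['dist'],float);V=np.array(c['view'])
    p=cv2.undistortPoints(np.array(uv,float).reshape(-1,1,2),K,d).reshape(-1,2)
    R,t=V[:3,:3],V[:3,3]
    return -R.T@t,(np.c_[p,np.ones(len(p))])@R
def onz(c,uv,z):
    o,d=ray(c,uv); return o+d*((z-o[2])/d[:,2])[:,None]
def proj(c,P):
    V=np.array(c['view']);return cv2.projectPoints(np.array(P,float).reshape(-1,3),cv2.Rodrigues(V[:3,:3])[0],V[:3,3],np.array(c['intrinsics'],float),np.array(c['dist'],float))[0].reshape(-1,2)
E
python3 - <<'E'
from h import *
for n in('top','side'):
    c=cam(n); save(n+'0.png',c['frame']); print(n,ray(c,[[320,200]]))
    np.save(n+'0.npy',c,allow_pickle=True)
print(get_obs())
E
```

```text
top (array([0.39367483, 0.04784242, 1.3083518 ]), array([[ 0.14444177, -0.00373165, -0.98952107]]))
side (array([1.26110047, 0.06165735, 0.82071689]), array([[-0.69331388, -0.0027667 , -0.72070306]]))
{'time_s': 0.1, 'joint_pos': array([-1.11439491e+00,  3.53580516e-01,  1.63407108e+00, -1.63907057e-05,
        1.15519480e+00, -2.42018826e-03]), 'joint_vel': array([ 0.00072778, -0.00192997, -0.00334098,  0.0025122 ,  0.00071782,
        0.00022717]), 'joint_efforts': array([ 1.16478670e-03, -6.06354690e+01, -3.42821002e+01,  2.46598722e-05,
        3.95103227e-03, -2.72328208e-05]), 'position': array([ 0.27661051, -0.55999801,  0.24763088]), 'orientation': array([ 9.73799605e-01,  2.27406984e-01, -1.48378640e-04, -6.09104742e-04]), 'wrist_force': array([-0.21799441,  0.7777402 , -0.4532834 ]), 'ft_torque': array([-0.01815085,  0.02055543,  0.02204774]), 'grip_force': 0.0, 'gripper_width': 0.08529584104513026}
```

View pics/top0.png

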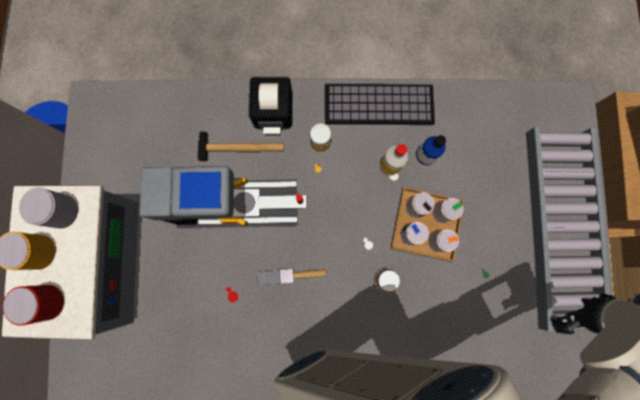

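View pics/side0.png

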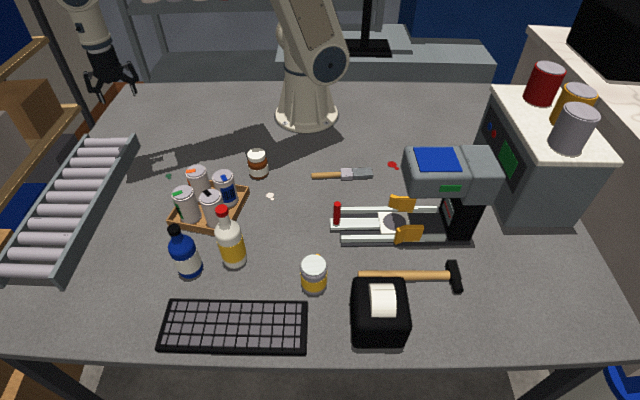

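Top picture: the orange can's lid is at about (448,240), with its stripe pointing right (−y). The carton spans (393–463, 190–258), the reader head is at (200,190) and the red post at (300,199). The thinner (395,155), colorant (432,150) and jar (388,281) stand around the carton. The side view agrees.

Run:
```python
from h import *
c=np.load('top0.npy',allow_pickle=True).item(); f=c['frame']
crop=f[120:300,140:470]; save('topcrop.png',cv2.resize(crop,None,fx=2.4,fy=2.4,interpolation=cv2.INTER_CUBIC))
hsv=cv2.cvtColor(f,cv2.COLOR_RGB2HSV)
def blobs(name,lo,hi,z,box):
    m=cv2.inRange(hsv,np.array(lo),np.array(hi)); k=np.zeros_like(m); x0,y0,x1,y1=box; k[y0:y1,x0:x1]=m[y0:y1,x0:x1]
    n,_,s,ce=cv2.connectedComponentsWithStats(k)
    for i in range(1,n):
        if s[i,4]>8: print(name,s[i],ce[i].round(1),onz(c,ce[i],z).round(4))
blobs('orange',(5,150,150),(18,255,255),.11,(430,220,470,255))
blobs('post',(0,150,100),(6,255,255),.1,(285,185,315,215))
blobs('headblue',(105,150,80),(125,255,255),.25,(150,160,240,220))
blobs('cheek',(15,150,120),(25,255,255),.066,(210,170,260,230))
blobs('white lids',(0,0,140),(180,60,255),.11,(400,185,470,260))
print(onz(c,[[448,240]],.11))
```

```text
orange [449 237   9   5  35] [452.7 238.9] [[ 0.4605 -0.3211  0.11  ]]
post [297 194   5   8  34] [298.9 197.7] [[0.5766 0.1019 0.1   ]]
headblue [ 180  172   40   36 1406] [199.8 189.9] [[0.5734 0.3383 0.25  ]]
cheek [235 177  11   7  32] [240.6 180.2] [[0.6326 0.2716 0.066 ]]
cheek [220 217  26   8 126] [232.7 220.3] [[0.517  0.2912 0.066 ]]
white lids [412 193  23  22 322] [422.3 202.6] [[ 0.5613 -0.2399  0.11  ]]
white lids [441 197  23  23 346] [451.6 208.6] [[ 0.5442 -0.3215  0.11  ]]
white lids [407 222  22  22 341] [417.4 233.3] [[ 0.4762 -0.2234  0.11  ]]
white lids [437 230  23  22 326] [446.8 240.5] [[ 0.4561 -0.3043  0.11  ]]
[[ 0.457552   -0.30777065  0.11      ]]
```

View pics/topcrop.png

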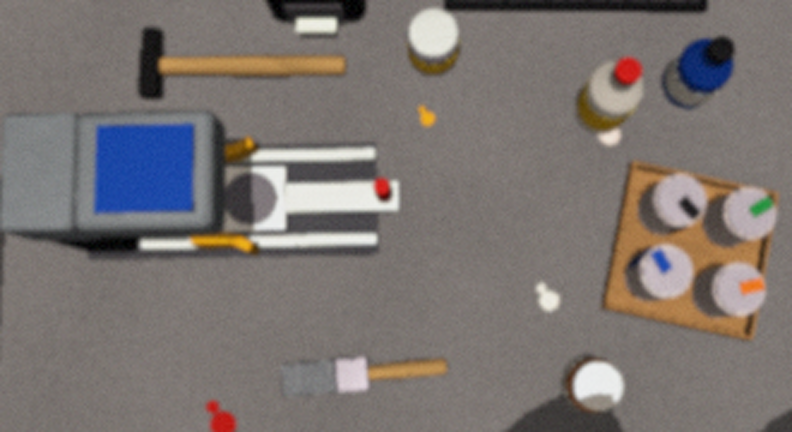

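The crop shows the four lids with their stripes (orange can at bottom right, stripe pointing right). The carriage is partly out, with the post at crop (383,187). The rails run almost exactly along world y. Next I'll take wrist pictures over the carton and over the reader.

```bash
cat >> h.py <<'E'
from scipy.spatial.transform import Rotation as Ro
def down(g):
    a,b=np.cos(g),np.sin(g)
    return Ro.from_matrix(np.array([[-b,a,0],[a,b,0],[0,0,-1]]).T).as_quat()
E
python3 - <<'E'
from h import *
print(Ro.from_quat(get_obs()['orientation']).as_matrix().round(3))
for n,p,g in(('w1',(.47,-.27,.40),np.radians(34)),('w2',(.575,.12,.40),np.radians(90))):
    for k in(0,np.pi):
        q=kinematics.solve_ik(np.array(p),down(g+k)); print(n,k,None if q is None else np.round(q,2))
bot.reach(np.array((.47,-.27,.40)),down(np.radians(34-180)))
c=cam('wrist'); save('w1.png',c['frame']); np.save('w1.npy',c,allow_pickle=True)
o=get_obs(); print(o['time_s'],o['position'],o['joint_pos'].round(2)); print(ray(c,[[320,200]]))
cc=cam('top'); np.save('top1.npy',cc,allow_pickle=True)
E
```

```text
[[ 0.897  0.443 -0.001]
 [ 0.443 -0.897  0.001]
 [-0.    -0.001 -1.   ]]
w1 0 [-0.52  0.11  1.61 -0.    1.42 -1.12]
w1 3.141592653589793 [-0.52  0.11  1.61 -0.    1.42  2.02]
w2 0 [ 0.2   0.19  1.52 -0.    1.43 -1.37]
w2 3.141592653589793 [ 0.2   0.19  1.52 -0.    1.43  1.77]
1.9167 [ 0.46976184 -0.27038007  0.39964609] [-0.52  0.11  1.61 -0.    1.42  2.02]
(array([ 0.51008571, -0.33102753,  0.525832  ]), array([[-0.17953614,  0.24617711, -0.95267479]]))
```

View pics/w1.png

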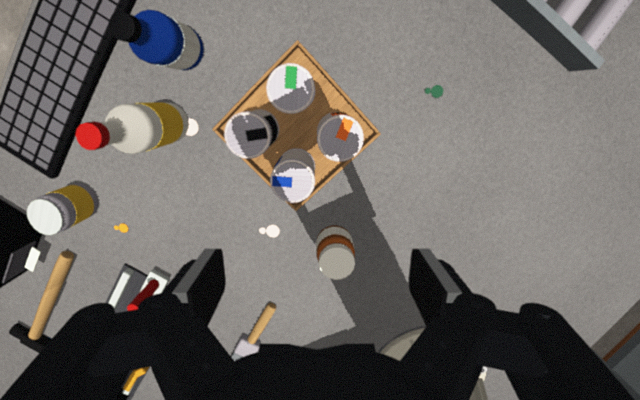

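Wrist view: orange lid at (341,138), stripe pointing up-right to (346,127), green (290,87), black (249,134), blue (294,182). Fingers fit along the diagonal. Now I'll measure the lids and photograph the carriage.

Run:
```python
from h import *
c1=np.load('w1.npy',allow_pickle=True).item();c0=np.load('top0.npy',allow_pickle=True).item()
def lid(c,uv,r,col):
    hsv=cv2.cvtColor(c['frame'],cv2.COLOR_RGB2HSV)
    m=(hsv[...,1]<60)&(hsv[...,2]>70)
    h=hsv[...,0].astype(int); 
    s={'o':(h>3)&(h<16)&(hsv[...,1]>165)&(hsv[...,2]>120)}.get(col,np.zeros_like(m))
    roi=np.zeros(m.shape,np.uint8); cv2.circle(roi,uv,r,1,-1)
    mm=((m|s)&(roi>0)).astype(np.uint8); mm=cv2.morphologyEx(mm,cv2.MORPH_OPEN,np.ones((3,3)))
    cs=max(cv2.findContours(mm,0,1)[0],key=cv2.contourArea)
    (e,ax,an)=cv2.fitEllipse(cv2.convexHull(cs)); 
    P=onz(c,[e],.11)[0]; print(col,np.round(e,1),np.round(ax,1),P.round(4))
    if s.any():
        ys,xs=np.nonzero(s&(roi>0)); S=onz(c,[[xs.mean(),ys.mean()]],.11)[0]; d=S-P; print('  stripe',len(xs),np.hypot(*d[:2]),np.degrees(np.arctan2(d[1],d[0])))
for uv,k in(((341,138),'o'),((290,87),'g'),((249,134),'k'),((294,182),'b')): lid(c1,uv,26,k)
for uv,k in(((448,240),'o'),((452,208),'g'),((423,203),'k'),((417,233),'b')): lid(c0,uv,14,k)
f=c1['frame'];save('w1c.png',cv2.resize(f[30:220,200:400],None,fx=3,fy=3,interpolation=cv2.INTER_CUBIC))
bot.reach(np.array((.575,.06,.40)),down(np.radians(0)))
c=cam('wrist'); save('w2.png',c['frame']); np.save('w2.npy',c,allow_pickle=True)
o=get_obs(); print(o['time_s'],o['joint_pos'].round(2),ray(c,[[320,200]]))
```

```text
o [339.5 137.4] [46.4 48.1] [ 0.4587 -0.3083  0.11  ]
  stripe 141 0.009071791377899078 -78.66351308400263
g [290.2  87.8] [48.4 50.7] [ 0.5452 -0.3243  0.11  ]
k [247.6 133.9] [46.6 50.8] [ 0.5601 -0.2455  0.11  ]
b [292.  180.7] [44.8 52.6] [ 0.4783 -0.225   0.11  ]
o [447.3 240.7] [22.  28.6] [ 0.4555 -0.3057  0.11  ]
  stripe 31 0.016456622667039917 -71.5148039489992
g [452.  207.6] [25.2 28.6] [ 0.5472 -0.3228  0.11  ]
k [422.1 204. ] [22.1 26.3] [ 0.5573 -0.2392  0.11  ]
b [415.8 233.3] [22.2 25.2] [ 0.4762 -0.219   0.11  ]
3.7 [ 0.1   0.17  1.54 -0.    1.43  0.1 ] (array([0.57435061, 0.13287136, 0.52609481]), array([[ 0.01063619, -0.30541678, -0.95238286]]))
```

View pics/w2.png

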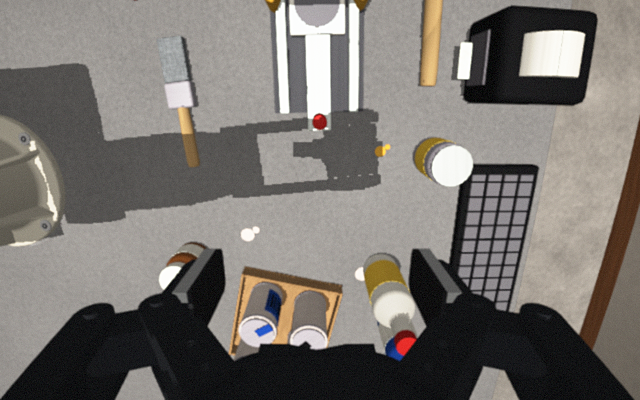

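Wrist view 2: the red post is at (320,121), rails end at about row 112 at columns ~282 and ~355, and the pad's near edge is at row ~35. Rails are nearly parallel to world y. I'll fit them now.

Run:
```python
from h import *
c=np.load('w2.npy',allow_pickle=True).item(); hsv=cv2.cvtColor(c['frame'],cv2.COLOR_RGB2HSV)
w=((hsv[...,1]<45)&(hsv[...,2]>170))
for nm,a,b in(('L',268,293),('R',344,369),('bar',300,336)):
    pts=[];ed=[]
    for r in range(40,106,2):
        x=np.nonzero(w[r,a:b])[0]+a
        if len(x)>4: pts.append((x.mean(),r)); ed.append(x.max()-x.min()+1)
    z=.022 if nm=='bar' else .024
    P=onz(c,pts,z); k=np.polyfit(P[:,1],P[:,0],1); res=P[:,0]-np.polyval(k,P[:,1])
    print(nm,len(pts),'px w',np.mean(ed),'x@y.12',np.polyval(k,.12),'deg',np.degrees(np.arctan(k[0])),res.std(),'y',P[:,1].min(),P[:,1].max())
    rows=np.nonzero(w[20:140,a+8:a+13].any(1))[0]+20; print('  end',rows.max(),onz(c,[[(a+b)/2,rows.max()]],z))
red=((hsv[...,0]<6)|(hsv[...,0]>174))&(hsv[...,1]>150)&(hsv[...,2]>60); red[:90]=0;red[150:]=0;red[:,:300]=0;red[:,345:]=0
ys,xs=np.nonzero(red); (e,ax,an)=cv2.fitEllipse(np.c_[xs,ys]); mid=[(xs.min()+xs.max())/2,(ys.min()+ys.max())/2]
print('post',xs.min(),xs.max(),ys.min(),ys.max(),onz(c,[mid,[xs.mean(),ys.mean()]],.1))
print(proj(c,[[.575,.1,.1],[.575,.1,.022]]))
for r in range(0,60,3): print(r,np.nonzero(w[r,285:350])[0][[0,-1]]+285 if w[r,285:350].any() else None,end=' ')
```

```text
L 33 px w 12.727272727272727 x@y.12 0.5247641703812287 deg -1.8585877473654855 0.000775063877588957 y 0.12576938596267112 0.21688733342587163
  end 134 [[0.51801409 0.08029276 0.024     ]]
R 33 px w 10.06060606060606 x@y.12 0.6307111533399041 deg -1.2582755749478407 0.00037850826064414104 y 0.12564746812817618 0.21674189332655308
  end 110 [[0.63573883 0.11672034 0.024     ]]
bar 33 px w 24.303030303030305 x@y.12 0.5779670811312521 deg -1.5762108433032445 0.0002437559589324044 y 0.1255780398476156 0.21695665232299088
  end 139 [[0.57666437 0.07210857 0.022     ]]
post 313 325 114 128 [[0.57762305 0.10505117 0.1       ]
 [0.57781679 0.10467879 0.1       ]]
[[317.00495008 124.9070041 ]
 [316.92442869 120.97544754]]
0 [290 343] 3 [290 343] 6 [289 349] 9 [289 349] 12 [289 349] 15 [289 349] 18 [289 349] 21 [285 349] 24 [285 349] 27 [285 349] 30 [285 349] 33 [285 349] 36 [285 349] 39 [285 349] 42 [285 349] 45 [285 349] 48 [285 349] 51 [285 349] 54 [285 349] 57 [285 349]
```

```bash
cat >> h.py <<'E'
YH=np.radians(91.56); yd=np.array([np.cos(YH),np.sin(YH),0]); 
def st(m=''):
    o=get_obs(); print(m,round(o['time_s'],2),o['position'].round(4),'F',o['wrist_force'].round(1),'w',round(o['gripper_width'],4),'g',round(o['grip_force'],1),'q',o['joint_pos'].round(2)); return o
E
python3 - <<'E'
from h import *
p=np.array([.5778,.105,0])
bot.reach(p+[0,0,.17],down(YH)); st()
bot.servo_line(p+[0,0,.077]); st()
hand.move_gripper(.0,40); st('grip')
q=p-.088*yd
bot.servo_line(q+[0,0,.077],velocity=.08); st('out')
hand.move_gripper(.085); st()
bot.servo_line(q+[0,0,.2]); 
bot.reach(q+yd*.02+[0,0,.40],down(0)); st()
c=cam('wrist'); save('w3.png',c['frame']); np.save('w3.npy',c,allow_pickle=True)
hsv=cv2.cvtColor(c['frame'],cv2.COLOR_RGB2HSV)
red=((hsv[...,0]<6)|(hsv[...,0]>174))&(hsv[...,1]>150)&(hsv[...,2]>60)
n,l,s,ce=cv2.connectedComponentsWithStats(red.astype(np.uint8))
for i in range(1,n):
    if s[i,4]>40: print(s[i],ce[i],onz(c,[ce[i]],.1))
E
```

```text
5.06 [0.5783 0.1048 0.1706] F [-0.4 -0.   0.7] w 0.0854 g 0.0 q [ 0.18  0.38  1.79 -0.    0.98 -1.42]
 5.83 [0.5784 0.1051 0.0777] F [ 0.8 -0.4  0. ] w 0.0853 g 0.0 q [ 0.18  0.51  1.84  0.    0.8  -1.42]
grip 6.44 [0.578  0.105  0.0774] F [-1.  -0.1  5.4] w 0.0192 g 38.9 q [ 0.18  0.51  1.84 -0.    0.79 -1.42]
out 7.69 [0.5798 0.0167 0.0774] F [-3.9 -3.1  7.9] w 0.0189 g 39.1 q [ 0.03  0.5   1.86 -0.    0.79 -1.57]
 8.34 [0.5802 0.017  0.077 ] F [-0.2  0.1  0. ] w 0.0851 g 0.0 q [ 0.03  0.5   1.86 -0.    0.79 -1.57]
 10.76 [0.5794 0.037  0.399 ] F [0.4 0.2 0.2] w 0.0852 g 0.0 q [ 0.06  0.18  1.54 -0.    1.43  0.06]
[312 155  13  22 223] [317.62331839 166.15695067] [[0.57983126 0.02241998 0.1       ]]
[393 317  24  25 474] [404.15400844 329.17299578] [[ 0.72155671 -0.24700447  0.1       ]]
```

View pics/w3.png

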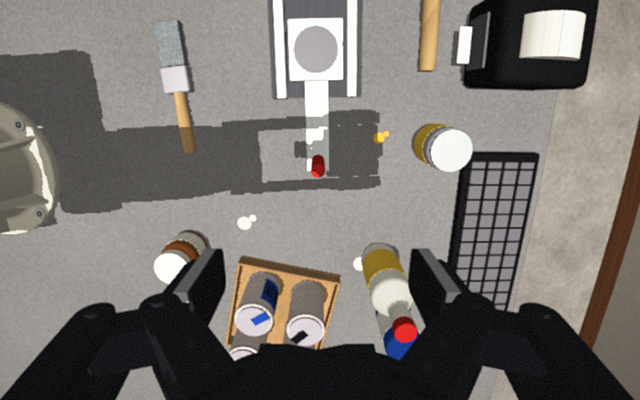

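The pad is now fully in view: white rows ~17–80, columns 288–343, grey disc at (316,49). The carriage is drawn out to about 0.165. I'll measure the pad, then take a closer look at the orange can.

Run:
```python
from h import *
c=np.load('w3.npy',allow_pickle=True).item(); hsv=cv2.cvtColor(c['frame'],cv2.COLOR_RGB2HSV)
w=((hsv[...,1]<45)&(hsv[...,2]>170)).astype(np.uint8); roi=np.zeros_like(w); roi[5:90,286:346]=1
d=(1-w); d[:25]=0;d[75:]=0;d[:,:292]=0;d[:,340:]=0
n,l,s,ce=cv2.connectedComponentsWithStats(d); i=1+np.argmax(s[1:,4]); print('disc',s[i],ce[i],onz(c,[ce[i]],.022))
m=w*roi; m[82:]=0; cs=max(cv2.findContours(m,0,1)[0],key=cv2.contourArea); r=cv2.minAreaRect(cs); print('pad',r,onz(c,cv2.boxPoints(r),.022),onz(c,[r[0]],.022))
# view over the can: camera 73 mm in tool -x, looking tilted to +x
g=np.radians(-146); q=down(g); x=Ro.from_quat(q).as_matrix()[:,0]
T=np.array([.457,-.308,0])-x*.04
bot.reach(T+[0,0,.36],q); st()
c=cam('wrist'); save('w4.png',cv2.resize(c['frame'][:300,150:550],None,fx=2,fy=2)); np.save('w4.npy',c,allow_pickle=True)
print(proj(c,[[.457,-.308,.11]]))
```

```text
disc [322  29   3   1   3] [323.  29.] [[0.58740522 0.20937184 0.022     ]]
pad ((314.4999694824219, 49.49999237060547), (62.99999237060547, 54.99999237060547), 90.0) [[0.53543838 0.22427873 0.022     ]
 [0.61470307 0.2243222  0.022     ]
 [0.61639764 0.13690115 0.022     ]
 [0.53370276 0.13682644 0.022     ]] [[0.57507064 0.1812637  0.022     ]]
 12.48 [ 0.4349 -0.2746  0.36  ] F [-0.5  0.6 -0. ] w 0.0849 g 0.0 q [-0.57  0.08  1.73  0.    1.33  1.98]
[[316.45820741 128.6068306 ]]
```

View pics/w4.png

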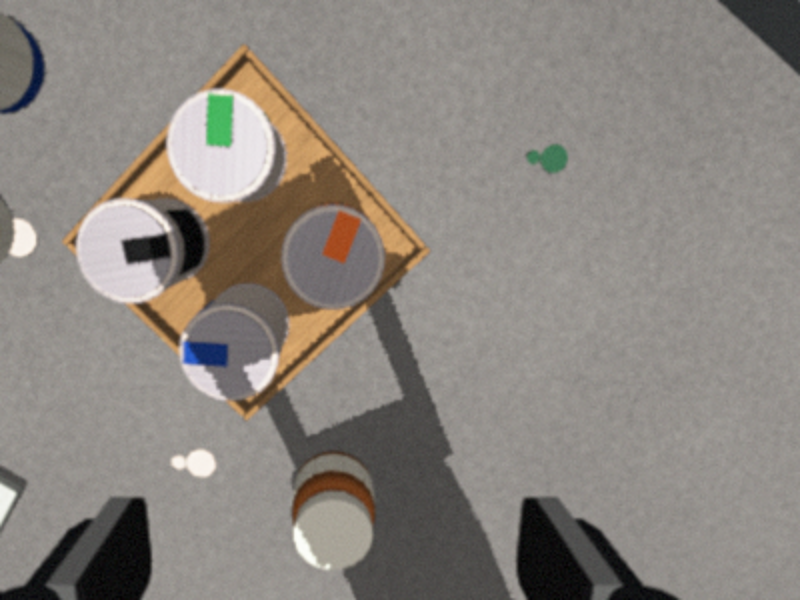

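The orange lid is at crop (333,257), which is (316.5,128.5) in the full frame. The stripe runs up-right to (350,212). I'll measure it accurately now.

Run:
```python
from h import *
c=np.load('w4.npy',allow_pickle=True).item(); hsv=cv2.cvtColor(c['frame'],cv2.COLOR_RGB2HSV).astype(int)
roi=np.zeros(hsv.shape[:2],np.uint8); cv2.circle(roi,(316,128),30,1,-1)
s=(hsv[...,0]>3)&(hsv[...,0]<18)&(hsv[...,1]>190)&(roi>0)
n,l,S,ce=cv2.connectedComponentsWithStats(s.astype(np.uint8)); i=1+np.argmax(S[1:,4]); print(S[i],ce[i])
ys,xs=np.nonzero(l==i); P=onz(c,np.c_[xs,ys],.11); m=P.mean(0); 
u,sv,vt=np.linalg.svd((P-m)[:,:2],full_matrices=False); d=vt[0]; d=d if d[1]<0 else -d
t=(P-m)[:,:2]@d; print('stripe mid',m,'heading',np.degrees(np.arctan2(d[1],d[0])),'len',np.ptp(t),'sd->len,wid',sv/np.sqrt(len(t))*12**.5)
w=(((hsv[...,1]<70)|(l==i))&(roi>0)).astype(np.uint8)
w=cv2.morphologyEx(w,cv2.MORPH_OPEN,np.ones((5,5)))
cs=max(cv2.findContours(w,0,1)[0],key=cv2.contourArea); h=cv2.convexHull(cs); e=cv2.fitEllipse(h); print(e,onz(c,[e[0]],.11),cv2.minEnclosingCircle(h))
C=onz(c,[e[0]],.11)[0]; v=m-C; print('via centre',np.hypot(*v[:2]),np.degrees(np.arctan2(v[1],v[0])))
g=cv2.cvtColor(c['frame'],cv2.COLOR_RGB2GRAY); hc=cv2.HoughCircles(g[80:180,260:380],cv2.HOUGH_GRADIENT,1,20,param1=80,param2=12,minRadius=22,maxRadius=29)
for q in ([] if hc is None else hc[0][:4]): print('hough',q,onz(c,[[q[0]+260,q[1]+80]],.11))
H=np.arctan2(d[1],d[0]); p=np.array([.457,-.308,.08]); D=YH-H
print('turn',np.degrees(D))
for g in (34,-146,124,-56):
    a=kinematics.solve_ik(p,down(np.radians(g))); b=kinematics.solve_ik(np.array([.5754,.1817,.1]),down(np.radians(g)+D))
    print(g,None if a is None else a.round(2),None if b is None else b.round(2))
```

```text
[312 107  17  24 227] [320.34361233 118.03964758]
stripe mid [ 0.46004104 -0.32048699  0.11      ] heading -76.46026776718953 len 0.024801282341014523 sd->len,wid [0.02475741 0.01201767]
((315.94134521484375, 128.3258056640625), (51.54146957397461, 52.129112243652344), 141.89146423339844) [[ 0.45768009 -0.30793036  0.11      ]] ((316.13311767578125, 128.1688995361328), 26.20726776123047)
via centre 0.012776658045924625 -79.35134281085625
hough [54.5 48.5 24. ] [[ 0.45895869 -0.30682266  0.11      ]]
hough [ 1.5 98.5 24.5] [[ 0.47893502 -0.22090116  0.11      ]]
turn 168.02026776718952
34 [-0.6   0.46  1.92 -0.    0.76 -1.19] None
-146 [-0.6   0.46  1.92 -0.    0.76  1.95] [ 0.3   0.49  1.79 -0.    0.85 -0.08]
124 [-0.6   0.46  1.92 -0.    0.76 -2.76] [ 0.3   0.49  1.79 -0.    0.85  1.49]
-56 [-0.6   0.46  1.92 -0.    0.76  0.38] [ 0.3   0.49  1.79 -0.    0.85 -1.65]
```

Run:
```python
from h import *
C=np.array([.4577,-.3078,0]); g=np.radians(-146)
bot.reach(C+[0,0,.22],down(g)); st()
bot.servo_line(C+[0,0,.080]); st('down')
hand.move_gripper(.045,45); o=st('grip')
bot.servo_line(o['position']+[0,0,.23],velocity=.15); st('lift')
c=cam('side'); np.save('s5.npy',c,allow_pickle=True)
P=np.array([.5754,.1817,0]); D=YH-np.radians(-77.5)
bot.reach(P+[0,0,.31],down(g+D)); st('over')
c=cam('side'); x,y=proj(c,[P+[0,0,.28]])[0].astype(int); print(x,y); save('s6.png',cv2.resize(c['frame'][max(0,y-80):y+150,max(0,x-130):x+130],None,fx=2.4,fy=2.4))
```

```text
13.17 [ 0.4582 -0.3078  0.2208] F [-0.   0.1  0.2] w 0.0849 g 0.0 q [-0.59  0.27  1.82  0.    1.05  1.95]
down 14.25 [ 0.4584 -0.3082  0.081 ] F [ 0.9  0.3 -0.7] w 0.0847 g 0.0 q [-0.59  0.46  1.92  0.    0.76  1.95]
grip 14.61 [ 0.4582 -0.3081  0.0811] F [-1.4  0.3  5.6] w 0.0591 g 47.4 q [-0.59  0.46  1.92 -0.    0.76  1.95]
lift 16.3 [ 0.4579 -0.3079  0.3101] F [-0.5 -0.2 -2.6] w 0.0594 g 48.9 q [-0.59  0.18  1.72 -0.    1.24  1.95]
over 18.18 [0.5755 0.181  0.3099] F [-0.   0.7 -3.5] w 0.0591 g 48.8 q [ 0.3   0.27  1.61 -0.    1.26 -0.1 ]
372 149
```

View pics/s6.png

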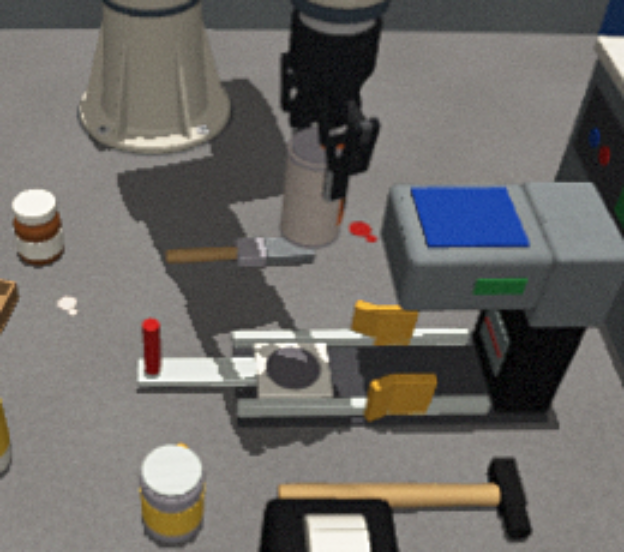

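The can is held upright, and its patch faces right, toward the reader (crop (342,210)). Setting it down.

Run:
```python
from h import *
P=np.array([.5754,.1817,0]); q=get_obs()['orientation']
bot.servo_line(P+[0,0,.13],velocity=.12)
bot.servo_line(P+[0,0,.101],velocity=.04); f0=st()['wrist_force'][2]
for z in np.arange(.100,.0945,-.0005):
    bot.servo_line(P+[0,0,z],velocity=.01); f=get_obs()['wrist_force'][2]
    if f>f0+2.5: break
st('contact %.4f'%z)
hand.move_gripper(.085); st('rel')
bot.servo_line(P+[0,0,.2]); 
qd=down(0); bot.reach(np.array([.577,.12,.36]),qd); st()
c=cam('wrist'); np.save('w7.npy',c,allow_pickle=True)
u=proj(c,[P+[0,0,.127]])[0].astype(int); print(u)
x0,y0=max(0,u[0]-100),max(0,u[1]-75)
save('w7.png',cv2.resize(c['frame'][y0:y0+150,x0:x0+200],None,fx=4,fy=4,interpolation=cv2.INTER_CUBIC)); print(x0,y0)
hsv=cv2.cvtColor(c['frame'],cv2.COLOR_RGB2HSV).astype(int)
roi=np.zeros(hsv.shape[:2],np.uint8); cv2.circle(roi,tuple(map(int,u)),34,1,-1)
s=(hsv[...,0]>3)&(hsv[...,0]<18)&(hsv[...,1]>170)&(roi>0)
n,l,S,ce=cv2.connectedComponentsWithStats(s.astype(np.uint8)); i=1+np.argmax(S[1:,4]); print(S[i],ce[i])
ys,xs=np.nonzero(l==i); Q=onz(c,np.c_[xs,ys],.127); m=Q.mean(0)
U,sv,vt=np.linalg.svd((Q-m)[:,:2],full_matrices=False); d=vt[0]; d=d if d[1]>0 else -d
print('stripe',m,np.degrees(np.arctan2(d[1],d[0])),sv/np.sqrt(len(Q))*12**.5,'inner end',m[:2]-d*.015)
```

```text
20.75 [0.5756 0.1817 0.1011] F [ 0.1 -0.1 -2.5] w 0.0593 g 48.9 q [ 0.3   0.49  1.79 -0.    0.86 -0.1 ]
contact 0.0975 22.25 [0.5755 0.1817 0.0981] F [-2.7 -2.   5. ] w 0.0592 g 49.8 q [ 0.3   0.5   1.79 -0.    0.85 -0.1 ]
rel 22.63 [0.5755 0.1817 0.0974] F [-0.4 -0.   0.7] w 0.085 g 0.0 q [ 0.3   0.5   1.8   0.    0.85 -0.1 ]
 24.19 [0.5765 0.12   0.3583] F [ 0.4 -0.6 -0.2] w 0.0852 g 0.0 q [0.2  0.21 1.58 0.   1.35 0.2 ]
[316 110]
216 35
[321  87   1   1   1] [321.  87.]
stripe [0.58000116 0.20599323 0.127     ] -180.0 [0.] inner end [0.59500116 0.20599323]
```

View pics/w7.png

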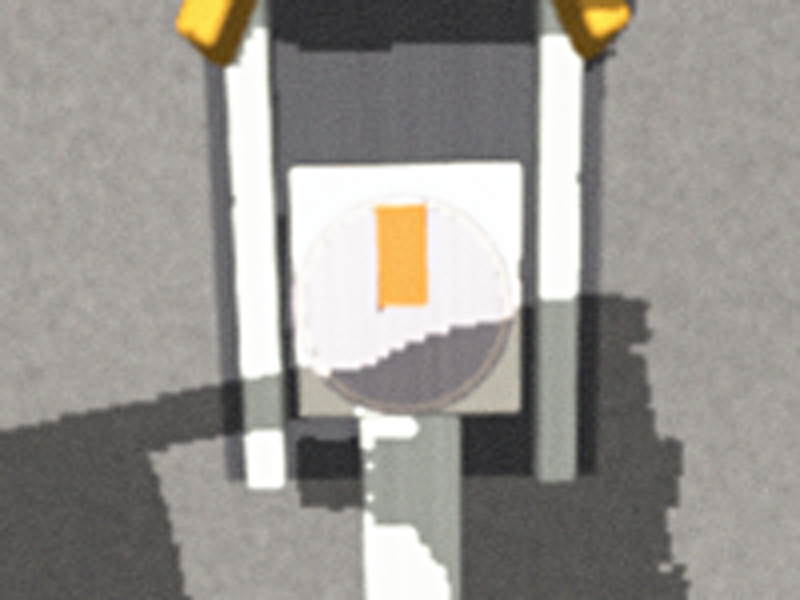

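The can stands on the pad: lid centre is at crop (407,305), and the stripe runs straight up to (402,205), toward the window. My orange hue threshold missed the lit stripe, so I'll re-measure from the same picture.

Run:
```python
from h import *
c=np.load('w7.npy',allow_pickle=True).item(); hsv=cv2.cvtColor(c['frame'],cv2.COLOR_RGB2HSV).astype(int)
s=(hsv[...,0]>5)&(hsv[...,0]<28)&(hsv[...,1]>90); s[:84]=0;s[116:]=0;s[:,:300]=0;s[:,335:]=0
n,l,S,ce=cv2.connectedComponentsWithStats(s.astype(np.uint8)); i=1+np.argmax(S[1:,4]); print(S[i],ce[i])
ys,xs=np.nonzero(l==i); Q=onz(c,np.c_[xs,ys],.127); m=Q.mean(0)
U,sv,vt=np.linalg.svd((Q-m)[:,:2],full_matrices=False); d=vt[0]; d=d if d[1]>0 else -d
C=onz(c,[[216+407/4,35+305/4]],.127)[0]; v=m-C
print(m,'heading',np.degrees(np.arctan2(d[1],d[0])),sv/np.sqrt(len(Q))*12**.5,'C',C,'via C',np.degrees(np.arctan2(v[1],v[0])))
pd=onz(c,[[216+a/4,35+b/4] for a,b in((290,165),(521,165),(521,412),(297,412))],.022); print(pd.round(4),pd.mean(0))
```

```text
[310  86  13  26 307] [316.26384365  98.06840391]
[0.57493331 0.19445078 0.127     ] heading 91.41910761227332 [0.0259648  0.01347382] C [0.57656905 0.18056152 0.127     ] via C 96.71680604046367
[[0.5364 0.224  0.022 ]
 [0.6159 0.2241 0.022 ]
 [0.618  0.1392 0.022 ]
 [0.5371 0.1391 0.022 ]] [0.57686636 0.18158673 0.022     ]
```

Heading is 91.4° against the reader's 91.56°, and the can is centred to within about 1 mm. Now sliding home.

Run:
```python
from h import *
p=np.array([.5802,.0168,0]); h=np.array([0,0,.077])
bot.reach(p+[0,0,.20],down(YH)); bot.servo_line(p+h); hand.move_gripper(0,40); st('grip')
p=get_obs()['position']*[1,1,0]; h[2]=get_obs()['position'][2]
bot.servo_line(p+yd*.156+h,velocity=.05); st('near')
for s in np.arange(.157,.178,.001):
    bot.servo_line(p+yd*s+h,velocity=.02); f=get_obs()['wrist_force']@yd
    if f<-10: break
st('home %.3f f %.1f'%(s,f))
bot.dwell(.3); st()
hand.move_gripper(.085); o=st('rel')
bot.servo_line(o['position']+[0,0,.13]); bot.servo_line(o['position']+[0,-.12,.2]); st()
c=cam('side'); np.save('s8.npy',c,allow_pickle=True); save('s8.png',cv2.resize(c['frame'][120:270,310:510],None,fx=4,fy=4,interpolation=cv2.INTER_CUBIC))
```

```text
grip 27.38 [0.5803 0.0168 0.0773] F [-1.9 -0.2  4.8] w 0.0189 g 38.9 q [ 0.03  0.5   1.86  0.    0.79 -1.57]
near 30.64 [0.577  0.1734 0.0774] F [ 5.9 -0.6  0.6] w 0.0193 g 39.0 q [ 0.29  0.52  1.81 -0.    0.81 -1.31]
home 0.163 f -11.7 32.39 [0.5769 0.1786 0.0774] F [  8.2 -11.5   2.4] w 0.0187 g 39.7 q [ 0.3   0.53  1.8  -0.    0.81 -1.3 ]
 32.69 [0.5769 0.1786 0.0774] F [  8.3 -11.5   2.3] w 0.019 g 39.7 q [ 0.3   0.53  1.8  -0.    0.81 -1.3 ]
rel 33.34 [0.5757 0.1798 0.0773] F [-0.1  0.2 -0.2] w 0.0851 g 0.0 q [ 0.3   0.53  1.8   0.    0.81 -1.3 ]
 35.43 [0.5755 0.0602 0.2767] F [ 0.4  0.1 -0.2] w 0.0848 g 0.0 q [ 0.1   0.26  1.7   0.    1.18 -1.5 ]
```

View pics/s8.png

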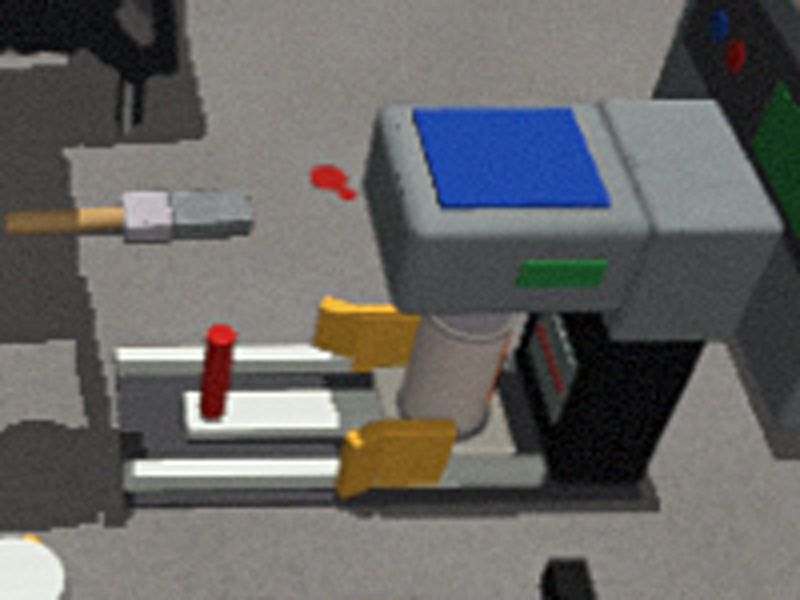

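The can is upright under the head, with its patch at the right edge (crop (503,365)) facing the window glass. The post is at (213,370). The stop came with some side load, so I'll regrip the post without it and confirm that the carriage really is at its end.

Run:
```python
from h import *
p=np.array([.5757,.1790,.077])
bot.reach(p+[0,0,.13],down(YH)); bot.servo_line(p); hand.move_gripper(0,40); o=st('grip')
p=o['position']
for s in np.arange(.001,.009,.001):
    bot.servo_line(p+yd*s,velocity=.02); o=get_obs(); f=o['wrist_force']@yd
    print(round(s,3),((o['position']-p)@yd).round(4),o['wrist_force'].round(1))
    if f<-22: break
hand.move_gripper(.085); o=st('rel')
bot.servo_line(o['position']+[0,0,.13]); bot.servo_line(o['position']+[0,-.15,.2]); bot.reach(np.array([.45,-.02,.4]),down(0)); st()
c=cam('top'); hsv=cv2.cvtColor(c['frame'],cv2.COLOR_RGB2HSV)
red=cv2.inRange(hsv,np.array((0,150,80)),np.array((6,255,255))); n,l,S,ce=cv2.connectedComponentsWithStats(red)
for i in range(1,n):
    if 15<S[i,4]<200 and 230<ce[i][0]<320 and ce[i][1]<240: print(S[i],ce[i],onz(c,[ce[i]],.095))
save('top9.png',c['frame'])
```

```text
grip 37.72 [0.5758 0.1785 0.0773] F [-0.6 -5.7  6.2] w 0.019 g 39.1 q [ 0.3   0.52  1.81 -0.    0.81 -1.3 ]
0.001 0.0 [ 0.4 -7.9  3.9]
0.002 0.0001 [  1.5 -12.    3.6]
0.003 0.0001 [  2.  -18.7   4.9]
0.004 0.0002 [  1.8 -23.1   6.4]
rel 39.37 [0.5756 0.1827 0.0773] F [-0.3 -0.2 -1. ] w 0.0855 g 0.0 q [ 0.3   0.53  1.8   0.    0.81 -1.29]
 42.98 [ 0.4501 -0.0197  0.3997] F [-0.  -0.3 -0.5] w 0.085 g 0.0 q [-0.05 -0.05  1.78  0.    1.41 -0.05]
[270 195   6   8  36] [272.33333333 197.97222222] [[0.57655555 0.17628821 0.095     ]]
```

View pics/top9.png

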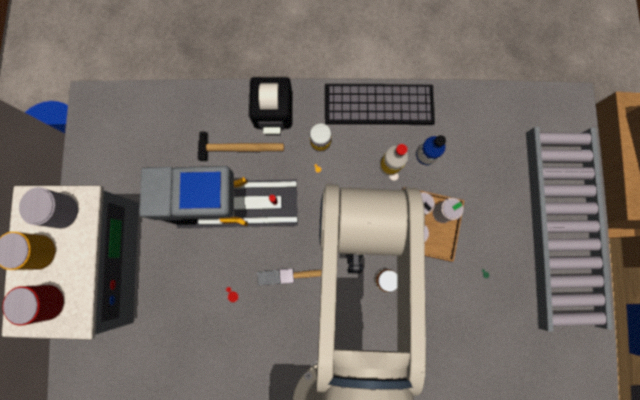

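The post at (272,198) did not move under a 23 N push, so the carriage is against its end stop. The items I can see stand where they did, and the arm is clear.

```bash
python3 -c "
from h import *
print(hand_in())"
```

```text
the job is handed in; nothing more can be done
None
```

The orange can is upright on the carriage, its patch facing the scanner window to within about 2°, the carriage is fully home against its stop, and the job was handed in at about 43 s.

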